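# Set the parts cleaner's timer wheel and start it

## Robot

A 6-joint arm with a two-finger parallel gripper is mounted at the origin on the work surface. World frame = base frame: x ahead of the robot, y to its left, z up, the work surface at z = 0. Lengths are in mm, angles in rad, forces in N, time in s.
With the tool pointing down it reaches from about 275 to 750 mm from the base axis. Payload 10.2 kg.
Tool frame: the origin (TCP) lies midway between the tips of the shut fingers; the grasp point (between the pads) lies 19 mm behind it; z points along the fingers, y is the line along which they close (so a half turn about z gives the same grasp; the last joint's range is limited). The gripper opens to 85 mm and grips with 20 to 120 N. Pads are 22 mm wide; open, the fingers measure 114 mm over their backs; the gripper's body (76 mm by 85 mm) begins 54 mm behind the grasp point. The pads swing forward as they close: fully open they stand 13 mm farther back than shut.
Start: joints at [1.016, 0.313, 1.498, -0, 1.331, -0.223], TCP at [171.029, 496.367, 204.694] pointing down, gripper open.
Joint ranges: [-2.94, 2.94], [-0.97, 2.17], [0.19, 2.56], [-1.23, 4.37], [0.02, 3.11], [-2.88, 2.88]. Speed limits (rad/s): [2.39, 2.39, 3.01, 3.14, 3.14, 3.14].

## Interface

Orientations are given as a unit quaternion [w, x, y, z].
In Python, from rig import ctrl gives the robot as it stands.
- The arm moves only by the tool send_rows, never from a script. Its argument "targets" is a list of rows, each an object with "offset": the shift along the world's x, y, z in cm, a list of three; "spin": the turn about the world's z in rad. A call has 1 to 8 rows; each row is the pose to reach, as a shift and turn from the pose commanded when the call began; what a row does not reach only later rows make up. A row lasts 1/12 s, in which the tool goes at most 41.7 mm and 7.16 degrees, less where a joint would pass 70% of its speed; a pose out of reach is approached as far as the arm can. A call with a gripper value outside its range is refused whole. "grip" is the opening, from 0 (shut) to 1 (fully open), set as the call begins (left out, the last holds). The fingers move at their own pace and stop on an object; "squeeze" is the grip in N (left out, the last holds). Time passes only in rows, so rows that repeat a pose let the fingers close. It gives the time, the measured TCP pose, the force, the opening and the grip force at its end, in the units of the state.
- ctrl.sense(): the state, without advancing time (a new reading comes with each control period).
- ctrl.capture(name): name is "side" or "top" or "wrist"; returns (picture, depth): 480x640x3 uint8, red, green, blue; 480x640 float32, mm along the optical axis (not along the pixel's ray), 0 where there is no reading.
- ctrl.calibration(name): a dict with "fx", "fy", "cx", "cy" (pixels), "view" (4x4, takes a point from world to camera coordinates); the wrist camera has in their place "mount" (4x4, takes a point from camera to tool coordinates, whose origin is the TCP and whose axes are the flange's). Camera axes: x right, y down, z forward; pixel columns grow to the right and rows downward; lengths in mm; the calibration is good to about 2 mm. The wrist camera is an equidistant fisheye: a pixel r from the principal point sees the ray r / f radians off the axis. A picture is of the moment at which its call begins: read the wrist's pose just before it. calibration takes no time and is no camera call.
- ctrl.finish_job(): hands the job in; it is judged then, once.
Trained networks look in the newest picture that a camera, given by its name, has taken for a name from the list of things; names that differ only in an ending like _2 or _b are one class to them, and where a whole thing is asked for, a point or a joint stands for the part that bears it (a point fixed in the world has none). Each returns a list of dicts, best first, with "conf" (0 to 1); they miss things now and then, are a little off and sometimes report something else, mostly with a low value. They report only what shows in the picture. A call takes as long as a camera call. They do not tell look-alikes from the thing itself.
- ctrl.search_frame(camera, query): "box" ([left, top, right, bottom] in pixels, round what is visible of it).
- ctrl.place_of(camera, query): "uv" ([column, row] in pixels: a listed point, or the origin of a listed thing).
The state is a dict: "time_s": time; "joints": joint angles; "dq": joint speeds; "tau": joint torques, N m; "eef_pos": TCP position; "ee_rot": TCP orientation; "force": force on the tool from outside, world axes, zero at the start; "wrist_torque": the same for the moment, N m; "grip_width": opening from 0.0 (shut) to 1.0 (fully open); "grip_force": force on a finger pad.
Only numpy, scipy, OpenCV 4.12 (cv2) and the standard library are available. Lean on these libraries where they do the work, as an engineer would, in place of code of your own. Each camera call takes 0.05 s, during which the arm holds its last target. There are 200 camera calls.

## Task

Set the parts cleaner's timer: flick the edge of its black six-lobed thumbwheel round with a fingertip, click by click, until the raised bar on the wheel points at the fixed arrow on the box and the wheel rests in that click. Only then press the flat round start button on the small separate station all the way down and let it come up again. Nothing is to be picked up, and the loose things standing about must stay where they are.

Things in the scene. Friction and masses are not known exactly. Their poses are not given: they have to be found in the camera images.
- timer: Timer: fixed grey steel box 180 x 180 mm, 60 mm tall, its flat lid at z = 0.060; origin at the centre of its underside, z up. It stands turned by its yaw. The wheel lies flat on the middle of the lid. The arrow, a flat painted plate 30 mm long, 6 mm tall, is on the lid on the box's own +x side, its point towards the wheel's axis.
- wheel_top (a point): Centre of the wheel's top face, on its upright axis, z = 0.084. The black wheel is flat: from z = 0.066 to 0.084 (18 mm thick, 6 mm above the lid), with a round core of 30 mm radius and six equal round-ended lobes 60 degrees apart, each 10 mm wide, reaching 52 mm from the axis. Gaps between lobes are 37 mm wide, 47 mm from the axis. At rest, lobes lie at 0, 60, 120, 180, 240, 300 degrees from the box's +x.
- rib_end (a point): Point on the wheel, 50 mm from the axis, near the outer end of the raised bar (8 mm wide, 6 mm tall, top at z = 0.089) that runs along one lobe from near the wheel's middle and marks that lobe. Its height is z = 0.086.
- arrow_spot (a point): Point fixed on the timer where rib_end must come: 50 mm from the wheel's axis on the box's +x side, just short of the arrow's point, z = 0.086.
- wheel (a joint): Angle of the wheel in rad, counter-clockwise seen from above. 0 (and every full turn, +-6.283) has the bar at the arrow; one click is 1.047. It turns either way without end stops, rests only at whole clicks and springs to the nearest one when let go: pushed more than half a click (30 degrees) past a rest it tips on to the next. That takes about 3 to 5 N at a lobe.
- station: Start station: fixed dark steel box 70 x 110 mm, 50 mm tall; origin at the centre of its underside. It stands either to the left or to the right of the timer. On its top are the start button, 25 mm to its own -y side, and a domed lamp 28 mm across, 18 mm tall, 30 mm to its own +y side, which does nothing.
- start_top (a point): Centre of the top face of the start button, a flat round black button 32 mm across in a steel collar 48 mm across; when up its top is at z = 0.072, 10 mm above the collar's.
- start (a joint): How far the start button is pressed, m: 0 up, 0.006 fully down, which takes about 5 N. It springs back.
- can_a: Aerosol can, upright and loose, 66 mm across, 200 mm tall, origin at the centre of its underside. A bystander; it stands on the side of the table where the start station does not.
- can_b: Second aerosol can, upright and loose, same size and origin; a bystander to the left.
- socket: Loose steel wrench socket, 24 mm across, 40 mm tall, standing on a far corner of the timer's lid, about 90 mm from the wheel's axis; origin at the centre of its underside. A bystander.
- bearing: Loose steel bearing ring, 52 mm across, 16 mm tall, flat on the table; origin at the centre of its underside. A bystander.
- gear: Loose dark steel gear blank with a hub, 60 mm across, 34 mm tall, on the table; origin at the centre of its underside. A bystander.
- wrench: Loose wrench lying across the far side of the table, about 180 mm long, 8 mm thick; origin near its middle. A bystander.
Not all that is in view belongs to the job. Leave any purple or yellow look-alike of the station alone.

How it is judged:
By the outcome, as a careful person would: the job done as asked, in the order asked, and still so for the second after the job is handed in, with the robot touching nothing.
It also fails if it takes over 72 s, if anything falls off the work surface, if the arm or the gripper's body presses on something with over 40 N, if the wrist force passes 120 N, or if a joint passes its speed limit or range.

## Working session

There is one attempt and no reset: what is moved stays moved. The work goes in short steps, Python scripts to look and compute and a tool call to move; the robot and the scene stay as the last step left them, time stands still between calls to the robot, and variables do not carry over. Pictures are saved under pics/ and viewed, at most 10 in all, crops included, and the job is handed in when it is done.

Besides the shell and the picture viewer there is one more tool, called after "Call:" in YAML: its name, and indented under it one key for each argument. send_rows: Moves the arm, as the interface text tells. Its arguments: {"type":"object","properties":{"targets":{"type":"array"},"grip":{"type":"number"},"squeeze":{"type":"number"}},"required":["targets"]}

```bash
mkdir -p pics
cat > h.py <<'E'
import numpy as np,cv2
from rig import ctrl
def ray(cam,uv,z):
    c=ctrl.calibration(cam);V=np.array(c["view"]);R=V[:3,:3];o=-R.T@V[:3,3]
    d=R.T@np.array([(uv[0]-c["cx"])/c["fx"],(uv[1]-c["cy"])/c["fy"],1])
    return (o+d*(z-o[2])/d[2]).round(1)
def snap(cam,name):
    p,d=ctrl.capture(cam);cv2.imwrite(f"pics/{name}.png",p[:,:,::-1]);return p,d
E
python3 - <<'E'
from h import *
Z=dict(timer=0,wheel_top=84,rib_end=86,arrow_spot=86,station=0,start_top=72,can_a=0,socket=60,bearing=0,gear=0)
for cam in("top","side"):
    snap(cam,cam+"0")
    for q in Z:
        try:
            for r in ctrl.place_of(cam,q)[:3]: print(cam,q,np.round(r["uv"],1),round(r["conf"],2),ray(cam,r["uv"],Z[q]))
        except Exception as e: print(q,e)
s=ctrl.sense();print(s["time_s"],s["eef_pos"],s["ee_rot"],s["force"])
E
```

```text
top timer [295.9 236.6] 0.61 [561.3 -21.1   0. ]
top timer [307.2 215.9] 0.55 [614.6 -50.    0. ]
top wheel_top [294.3 236.9] 0.56 [555.7 -18.7  84. ]
top rib_end [308.3 252. ] 0.66 [519.1 -52.6  86. ]
top rib_end [208.2 309.7] 0.55 [380.8 186.8  86. ]
top arrow_spot [304.7 220.2] 0.77 [596.  -43.8  86. ]
top station [482.8 335.6] 0.95 [ 307.7 -500.5    0. ]
top station [394.6 249.2] 0.92 [ 529.2 -274.8    0. ]
top station [200.  207.7] 0.92 [635.  224.2   0. ]
top start_top [206.5 204.3] 0.61 [635.6 195.4  72. ]
top start_top [409.8 247.7] 0.49 [ 530.3 -301.2   72. ]
top start_top [501.7 343.8] 0.45 [ 295.8 -524.8   72. ]
top can_a [180.6 261.2] 0.81 [498.1 272.1   0. ]
top can_a [409.9 248.8] 0.55 [ 530.3 -314.3    0. ]
top socket [280.9 201.3] 0.57 [644.9  15.   60. ]
top bearing [362.2 302.6] 0.74 [ 392.5 -190.9    0. ]
top gear [209.1 308.8] 0.87 [377.3 198.8   0. ]
side timer [311.8 260.2] 0.86 [552.  -27.6   0. ]
side wheel_top [317.6 231.4] 0.57 [568.4 -29.2  84. ]
side wheel_top [367.6 227.1] 0.25 [692.5 -75.2  84. ]
side rib_end [302.8 238. ] 0.98 [518.3 -41.8  86. ]
side rib_end [274.9 196.4] 0.71 [562.  206.3  86. ]
side arrow_spot [333.7 228.4] 0.97 [610.4 -39.7  86. ]
side station [290.1 364.1] 0.88 [ 334.8 -320.4    0. ]
side station [359.5 317.4] 0.8 [ 530.1 -277.1    0. ]
side station [324.9 448.1] 0.79 [ 300.3 -507.2    0. ]
side start_top [334.  430.3] 0.95 [ 301.1 -530.    72. ]
side start_top [292.7 345. ] 0.6 [ 330.5 -343.    72. ]
side start_top [364.2 297.8] 0.54 [ 523.  -297.5   72. ]
side can_a [275.4 199.4] 0.88 [628.3 347.7   0. ]
side can_a [248.8 219.2] 0.64 [497.6 264.5   0. ]
side socket [336.9 227.8] 0.46 [644.5  -3.2  60. ]
side bearing [283.5 313.3] 0.7 [ 391.5 -179.9    0. ]
side gear [219.5 239.2] 0.8 [379.2 196.4   0. ]
1.1 [171.01896362 496.35979268 204.68492279] [-6.55572340e-07  1.65155837e-01  9.86267484e-01 -8.91762522e-06] [-0.31907919  0.11664039 -0.10932924]
```

View pics/top0.png

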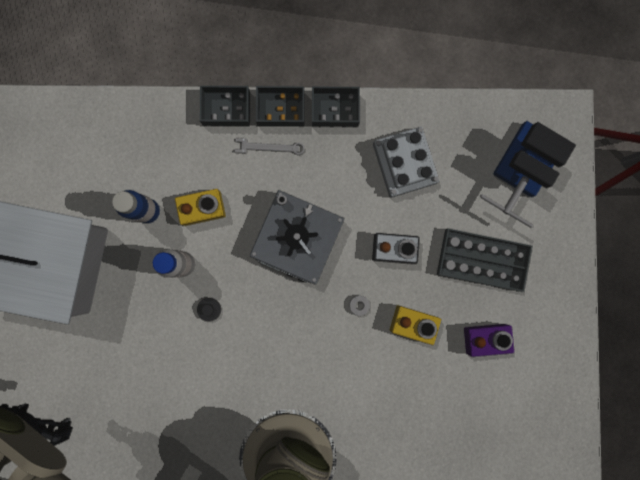

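View pics/side0.png

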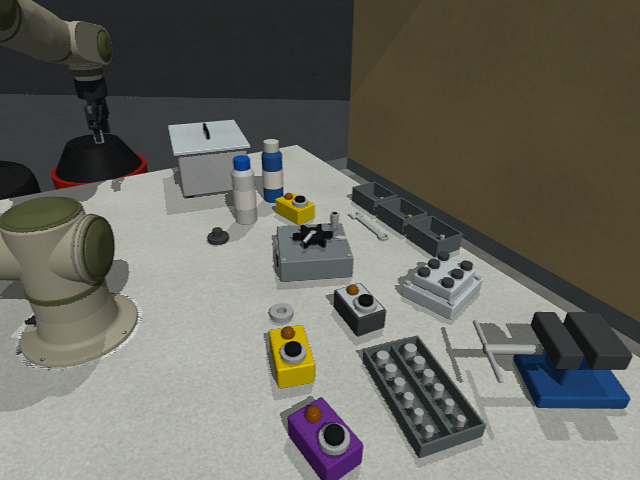

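The top view shows the timer at (296,237) with its bar pointing to about (308,252) and its arrow at (308,211). The real dark station is at (396,249). The yellow and purple boxes are look-alikes. I'll refine the timer and station positions from the depth image.

```bash
cat >> h.py <<'E'
def cloud(cam,d):
    c=ctrl.calibration(cam);V=np.array(c["view"]);R=V[:3,:3]
    v,u=np.mgrid[:480,:640]
    P=np.stack([(u-c["cx"])/c["fx"]*d,(v-c["cy"])/c["fy"]*d,d],-1)
    return (P-V[:3,3])@R
E
python3 - <<'E'
from h import *
p,d=ctrl.capture("top")
W=cloud("top",d);X,Y,Z=W[...,0],W[...,1],W[...,2]
def rect(n,cx,cy,r,z0,z1):
    m=(d>0)&(np.hypot(X-cx,Y-cy)<r)&(Z>z0)&(Z<z1);q=W[m]
    (c,s,a)=cv2.minAreaRect(q[:,:2].astype(np.float32))
    print(n,m.sum(),np.round(c,1),np.round(s,1),round(a,1),"medz",np.median(q[:,2]).round(1),"circ",cv2.minEnclosingCircle(q[:,:2].astype(np.float32)))
rect("lid",560,-22,140,52,110)
rect("wheel",560,-22,65,76,100)
rect("station",529,-275,80,44,90)
rect("collar",528,-300,40,57,90)
rect("button",528,-300,40,67,90)
g=p[185:290,240:430];cv2.imwrite("pics/c1.png",cv2.resize(g,None,fx=4.2,fy=4.2,interpolation=cv2.INTER_CUBIC)[:,:,::-1])
E
```

```text
lid 5273 [556.3 -24.1] [180.2 181.8] 66.8 medz 60.7 circ ((557.3226318359375, -24.54457664489746), 124.28983306884766)
wheel 690 [556.8 -25.1] [ 89.9 102.1] 66.6 medz 84.3 circ ((556.5045776367188, -25.163009643554688), 51.410858154296875)
station 1205 [ 530.  -272.5] [110.8  70.2] 85.4 medz 52.8 circ ((528.9841918945312, -271.826904296875), 62.677154541015625)
collar 296 [ 529.7 -296.9] [47.9 51.5] 82.9 medz 65.7 circ ((530.6832275390625, -302.6835632324219), 30.252531051635742)
button 134 [ 523.8 -296.6] [36.7 34.3] 5.8 medz 72.0 circ ((526.9741821289062, -295.712158203125), 21.88715934753418)
```

View pics/c1.png

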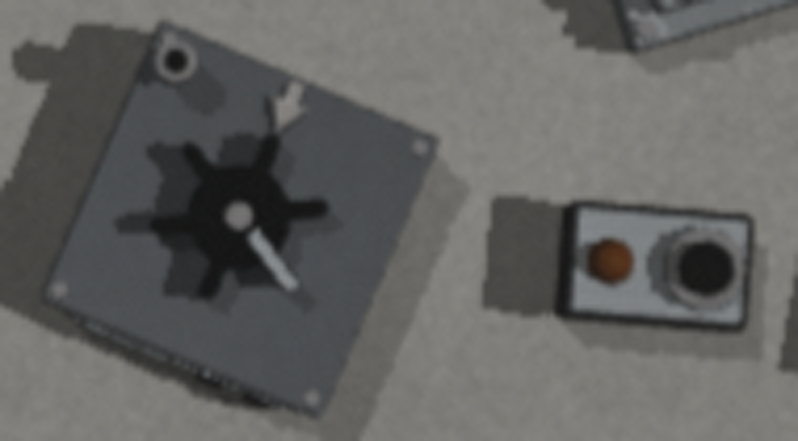

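The lid fits 180 x 182 mm. Its axis is at (556.6,-24.6), its yaw is -23.2°, and the bar is at about -144°, so the wheel needs +2 clicks counter-clockwise. I'll enter the gap at 186.8° with the fingers shut and follow an arc of 120°.

Call:
send_rows:
  targets:
    - {"offset": [33.2,-52.7,0],"spin": -1.12}
    - {"offset": [33.2,-52.7,0],"spin": -1.12}
    - {"offset": [33.2,-52.7,0],"spin": -1.12}
    - {"offset": [33.2,-52.7,0],"spin": -1.12}
    - {"offset": [33.2,-52.7,0],"spin": -1.12}
    - {"offset": [33.2,-52.7,0],"spin": -1.12}
    - {"offset": [33.2,-52.7,0],"spin": -1.12}
    - {"offset": [33.2,-52.7,0],"spin": -1.12}
  grip: 0

```text
time_s: 1.82
eef_pos: [349.3, 212.5, 205.0]
ee_rot: [0.0, 0.62, 0.784, 0.0]
force: [1.0, 0.7, 0.3]
grip_width: 0.001
grip_force: 0.0
```

Call:
send_rows:
  targets:
    - {"offset": [15.4,-24.4,0],"spin": -0.12}
    - {"offset": [15.4,-24.4,0],"spin": -0.12}
    - {"offset": [15.4,-24.4,0],"spin": -0.12}
    - {"offset": [15.4,-24.4,0],"spin": -0.12}
    - {"offset": [15.4,-24.4,0],"spin": -0.12}
    - {"offset": [15.4,-24.4,0],"spin": -0.12}
    - {"offset": [15.4,-24.4,0],"spin": -0.12}
    - {"offset": [15.4,-24.4,0],"spin": -0.12}

```text
time_s: 2.48
eef_pos: [505.0, -34.8, 204.1]
ee_rot: [0.001, 0.666, 0.746, -0.0]
force: [0.3, 0.8, -1.0]
grip_width: 0.004
grip_force: 0.0
```

Run:
```python
from h import *
s=ctrl.sense();q=s["ee_rot"];print(s["eef_pos"],s["ee_rot"],"alpha",np.degrees(2*np.arctan2(q[2],q[1]))-90,s["joints"])
snap("wrist","w1")
```

```text
[505.02047158 -34.82624615 204.09136152] [ 6.25962797e-04  6.65630077e-01  7.46281516e-01 -3.29734537e-04] alpha 6.538611757882322 [-3.00023010e-01  2.71595859e-01  1.55450513e+00 -1.15764692e-03
  1.31462689e+00 -4.13850477e-01]
```

View pics/w1.png

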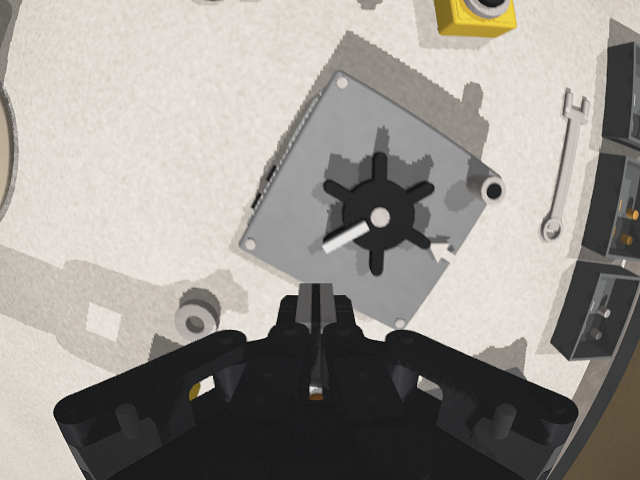

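The wrist view shows the wheel at (380,215), with the bar pointing to lower left (325,248) and the arrow at (440,252). This agrees with the bar being two clicks clockwise of the arrow. Now I'll go down.

Call:
send_rows:
  targets:
    - {"offset": [0,0,0],"spin": 0}
    - {"offset": [-0.1,0.2,-3.0],"spin": 0}
    - {"offset": [-0.1,0.2,-6.0],"spin": 0}
    - {"offset": [-0.1,0.2,-9.0],"spin": 0}
    - {"offset": [-0.1,0.2,-10.5],"spin": 0}
    - {"offset": [-0.1,0.2,-10.5],"spin": 0}
    - {"offset": [-0.1,0.2,-10.5],"spin": 0}
    - {"offset": [-0.1,0.2,-10.5],"spin": 0}

```text
time_s: 3.2
eef_pos: [502.3, -27.2, 101.3]
ee_rot: [0.001, 0.663, 0.748, 0.001]
force: [0.4, -1.1, 0.0]
grip_width: 0.004
grip_force: 0.0
```

Run:
```python
from h import *
print(ctrl.sense()["eef_pos"],ctrl.sense()["force"])
snap("side","s1");p,_=snap("wrist","w2")
a=cv2.imread("pics/s1.png")[190:290,250:400];cv2.imwrite("pics/s1c.png",cv2.resize(a,None,fx=4,fy=4,interpolation=cv2.INTER_CUBIC))
```

```text
[502.31033645 -27.2189413  101.25728104] [ 0.37469906 -1.05846524  0.02539117]
```

View pics/s1c.png

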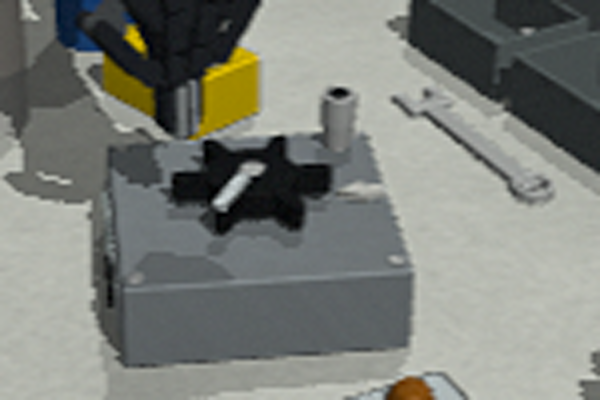

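View pics/w2.png

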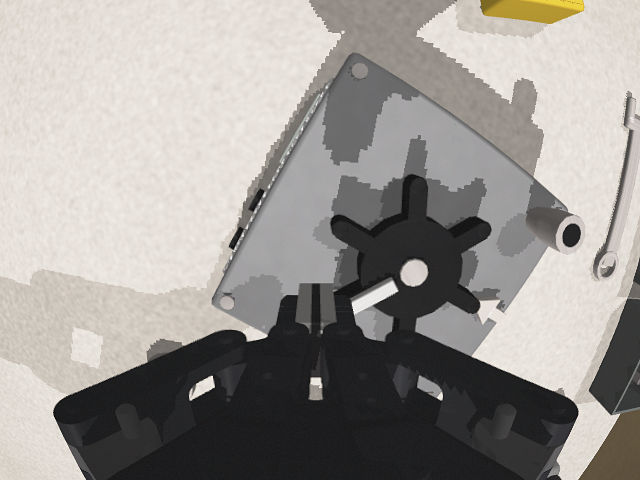

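The tip is beside the wheel at z 101, left of the bar lobe. I'll check the wheel centre in the wrist picture numerically.

Run:
```python
from h import *
from scipy.spatial.transform import Rotation as Ro
s=ctrl.sense();q=s["ee_rot"];R=Ro.from_quat([q[1],q[2],q[3],q[0]]).as_matrix()
c=ctrl.calibration("wrist");M=np.array(c["mount"])
def proj(P):
    t=R.T@(np.array(P)-s["eef_pos"]);x=M[:3,:3].T@(t-M[:3,3])
    r=np.hypot(x[0],x[1]);th=np.arctan2(r,x[2]);return np.round([c["cx"]+c["fx"]*th*x[0]/r,c["cy"]+c["fy"]*th*x[1]/r])
C=np.array([556.6,-24.6])
print(s["eef_pos"],"hub",proj([*C,84]),"tcp",proj(s["eef_pos"]))
for k in range(6):
    a=np.radians(-23.2+60*k);print(-23.2+60*k,proj([*(C+52*np.array([np.cos(a),np.sin(a)])),84]))
```

```text
[502.38841236 -27.50265983 101.19556687] hub [415. 275.] tcp [316. 282.]
-23.2 [481. 313.]
36.8 [494. 229.]
96.8 [422. 180.]
156.8 [334. 228.]
216.8 [333. 319.]
276.8 [406. 355.]
```

Call:
send_rows:
  targets:
    - {"offset": [0.05,-0.3,-1.0],"spin": 0}
    - {"offset": [0.05,-0.3,-2.0],"spin": 0}
    - {"offset": [0.05,-0.3,-2.9],"spin": 0}
    - {"offset": [0.05,-0.3,-2.9],"spin": 0}
    - {"offset": [0.05,-0.3,-2.9],"spin": 0}

```text
time_s: 3.72
eef_pos: [501.8, -30.6, 70.0]
ee_rot: [-0.001, 0.664, 0.748, -0.0]
force: [-0.1, 0.5, -0.0]
grip_width: -0.004
grip_force: 0.0
```

Run:
```python
from h import *
s=ctrl.sense();print(s["eef_pos"],s["force"])
# arc offsets (cm) from commanded start at 186.8, 5 deg rows
a0=np.radians(186.8)
for k in range(5,126,5):
    a=a0+np.radians(k);print(k,round(np.radians(k),3),np.round(5.4*np.array([np.cos(a)-np.cos(a0),np.sin(a)-np.sin(a0)]),2))
```

```text
[501.81174534 -30.58262148  69.95861647] [-0.1307833   0.47982751 -0.02084686]
5 0.087 [ 0.08 -0.46]
10 0.175 [ 0.19 -0.92]
15 0.262 [ 0.35 -1.37]
20 0.349 [ 0.54 -1.8 ]
25 0.436 [ 0.77 -2.21]
30 0.524 [ 1.04 -2.6 ]
35 0.611 [ 1.34 -2.96]
40 0.698 [ 1.67 -3.3 ]
45 0.785 [ 2.02 -3.6 ]
50 0.873 [ 2.41 -3.88]
55 0.96 [ 2.81 -4.12]
60 1.047 [ 3.23 -4.32]
65 1.134 [ 3.68 -4.49]
70 1.222 [ 4.13 -4.62]
75 1.309 [ 4.59 -4.71]
80 1.396 [ 5.06 -4.75]
85 1.484 [ 5.53 -4.76]
90 1.571 [ 6.   -4.72]
95 1.658 [ 6.47 -4.65]
100 1.745 [ 6.92 -4.53]
105 1.833 [ 7.37 -4.37]
110 1.92 [ 7.8  -4.18]
115 2.007 [ 8.21 -3.95]
120 2.094 [ 8.6  -3.68]
125 2.182 [ 8.96 -3.39]
```

Call:
send_rows:
  targets:
    - {"offset": [0.08,-0.46,0.1],"spin": 0.087}
    - {"offset": [0.19,-0.92,0.2],"spin": 0.175}
    - {"offset": [0.35,-1.37,0.2],"spin": 0.262}
    - {"offset": [0.54,-1.8,0.2],"spin": 0.349}
    - {"offset": [0.77,-2.21,0.2],"spin": 0.436}
    - {"offset": [1.04,-2.6,0.2],"spin": 0.524}
    - {"offset": [1.34,-2.96,0.2],"spin": 0.611}
    - {"offset": [1.67,-3.3,0.2],"spin": 0.698}

```text
time_s: 4.38
eef_pos: [519.2, -63.9, 73.0]
ee_rot: [0.0, 0.366, 0.931, 0.0]
force: [-0.0, -0.7, 0.2]
grip_width: -0.001
grip_force: 0.0
```

Call:
send_rows:
  targets:
    - {"offset": [0.35,-0.3,0],"spin": 0.087}
    - {"offset": [0.74,-0.58,0],"spin": 0.175}
    - {"offset": [1.14,-0.82,0],"spin": 0.262}
    - {"offset": [1.56,-1.02,0],"spin": 0.349}
    - {"offset": [1.56,-1.02,0],"spin": 0.349}
    - {"offset": [1.56,-1.02,0],"spin": 0.349}

```text
time_s: 4.88
eef_pos: [534.6, -73.9, 72.8]
ee_rot: [0.0, 0.202, 0.979, -0.0]
force: [0.1, -0.3, -0.1]
grip_width: 0.0
grip_force: 0.0
```

Run:
```python
from h import *
s=ctrl.sense();q=s["ee_rot"];print(s["eef_pos"],s["force"],"alpha",np.degrees(2*np.arctan2(q[2],q[1]))-90)
snap("wrist","w3")
```

```text
[534.58892651 -73.89009034  72.81756164] [ 0.13918203 -0.30273492 -0.12321147] alpha 66.65964607806345
```

View pics/w3.png

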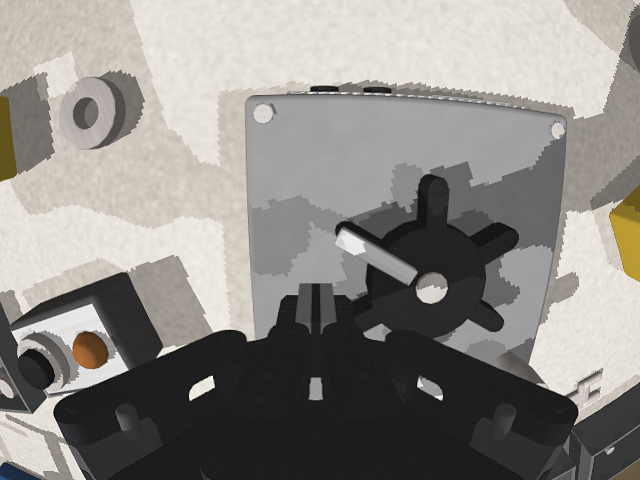

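The bar is still at about 217° in the world frame, so the wheel has not moved. The shut tip is thinner than I assumed and passed outside the lobe ends without touching them. I'll lift, go back to the 186.8° gap and work at a radius of 46 mm.

Call:
send_rows:
  targets:
    - {"offset": [0,0,3.2],"spin": 0}
    - {"offset": [-0.6,1.1,3.2],"spin": -0.25}
    - {"offset": [-1.2,2.2,3.2],"spin": -0.37}
    - {"offset": [-1.8,3.3,3.2],"spin": -0.5}
    - {"offset": [-2.37,4.45,3.2],"spin": -0.62}
    - {"offset": [-2.37,4.45,3.2],"spin": -0.74}
    - {"offset": [-2.37,4.45,3.2],"spin": -0.86}
    - {"offset": [-2.37,4.45,3.2],"spin": -0.98}

```text
time_s: 5.6
eef_pos: [510.5, -29.0, 104.9]
ee_rot: [0.0, 0.6, 0.8, 0.0]
force: [1.1, 0.5, -0.2]
grip_width: 0.001
grip_force: 0.0
```

Call:
send_rows:
  targets:
    - {"offset": [0,0,0],"spin": -0.07}
    - {"offset": [0,0,0],"spin": -0.07}
    - {"offset": [0,0,0],"spin": -0.07}

```text
time_s: 5.85
eef_pos: [510.6, -29.3, 104.8]
ee_rot: [-0.0, 0.624, 0.781, -0.0]
force: [0.3, 0.2, -0.4]
grip_width: 0.006
grip_force: 0.0
```

Run:
```python
from h import *
s=ctrl.sense();q=s["ee_rot"];print(s["eef_pos"],s["force"],"alpha",np.degrees(2*np.arctan2(q[2],q[1]))-90)
a0=np.radians(186.8)
for k in range(5,126,5):
    a=a0+np.radians(k);print(k,np.round(4.6*np.array([np.cos(a)-np.cos(a0),np.sin(a)-np.sin(a0)]),2))
```

```text
[510.64000227 -29.25456871 104.76187123] [ 0.26570713  0.20324346 -0.37939638] alpha 12.728684613391891
5 [ 0.06 -0.4 ]
10 [ 0.16 -0.78]
15 [ 0.3  -1.16]
20 [ 0.46 -1.53]
25 [ 0.66 -1.88]
30 [ 0.88 -2.21]
35 [ 1.14 -2.52]
40 [ 1.42 -2.81]
45 [ 1.72 -3.07]
50 [ 2.05 -3.3 ]
55 [ 2.39 -3.51]
60 [ 2.76 -3.68]
65 [ 3.13 -3.83]
70 [ 3.52 -3.93]
75 [ 3.91 -4.01]
80 [ 4.31 -4.05]
85 [ 4.71 -4.05]
90 [ 5.11 -4.02]
95 [ 5.51 -3.96]
100 [ 5.9  -3.86]
105 [ 6.28 -3.73]
110 [ 6.64 -3.56]
115 [ 6.99 -3.36]
120 [ 7.32 -3.14]
125 [ 7.63 -2.88]
```

Next I go down with the remaining -6° spin, then sweep.

Call:
send_rows:
  targets:
    - {"offset": [0,0,-1.0],"spin": -0.1}
    - {"offset": [0,0,-2.2],"spin": -0.1}
    - {"offset": [0,0,-3.2],"spin": -0.1}
    - {"offset": [0,0,-3.2],"spin": -0.1}

```text
time_s: 6.18
eef_pos: [509.7, -29.1, 70.9]
ee_rot: [-0.002, 0.663, 0.749, -0.001]
force: [-0.5, 0.4, -0.2]
grip_width: -0.0
grip_force: 0.0
```

Call:
send_rows:
  targets:
    - {"offset": [0.06,-0.4,0],"spin": 0.087}
    - {"offset": [0.16,-0.78,0],"spin": 0.175}
    - {"offset": [0.3,-1.16,0],"spin": 0.262}
    - {"offset": [0.46,-1.53,0],"spin": 0.349}
    - {"offset": [0.66,-1.88,0],"spin": 0.436}
    - {"offset": [0.66,-1.88,0],"spin": 0.436}

```text
time_s: 6.68
eef_pos: [517.8, -48.7, 73.1]
ee_rot: [0.0, 0.484, 0.875, 0.0]
force: [-0.0, -0.1, 0.2]
grip_width: -0.001
grip_force: 0.0
```

```bash
cat >> h.py <<'E'
from scipy.spatial.transform import Rotation as Ro
def bar(name,show=True):
    s=ctrl.sense();q=s["ee_rot"];R=Ro.from_quat([q[1],q[2],q[3],q[0]]).as_matrix()
    c=ctrl.calibration("wrist");M=np.array(c["mount"]);snap("wrist",name)
    for r in ctrl.place_of("wrist","rib_end")[:2]:
        u=(np.array(r["uv"])-[c["cx"],c["cy"]])/c["fx"];th=np.hypot(*u)
        d=R@M[:3,:3]@np.array([*(u/th*np.sin(th)),np.cos(th)]);o=R@M[:3,3]+s["eef_pos"]
        P=o+d*(86-o[2])/d[2];v=P[:2]-[556.6,-24];print("rib",r["uv"],round(r["conf"],2),P.round(1),"r",np.hypot(*v).round(1),"deg from arrow",(np.degrees(np.arctan2(v[1],v[0]))+23.2).round(1))
    print(s["time_s"],np.round(s["eef_pos"],1),np.round(s["force"],1))
E
python3 -c "
from h import *
bar('w4')"
```

```text
6.6833 [517.8 -48.7  73.1] [-0.  -0.1  0.2]
```

View pics/w4.png

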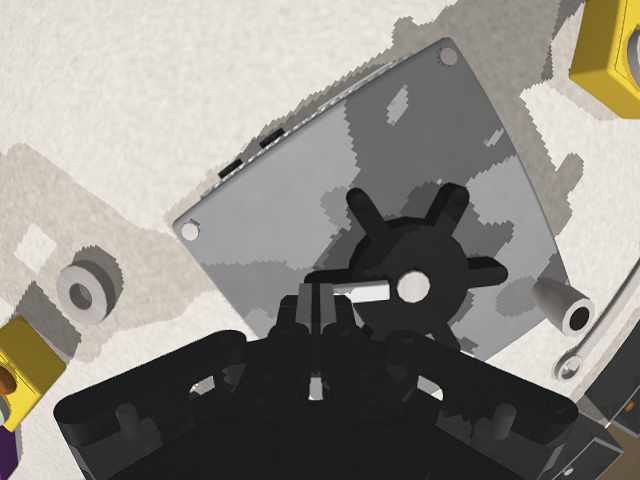

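The bar lobe now shows next to or behind the tip. I'll fit the wheel angle from the visible lobe tips (355,193), (457,188), (505,272) and (308,275).

```bash
cat >> h.py <<'E'
def unproj(uv,z):
    s=ctrl.sense();q=s["ee_rot"];R=Ro.from_quat([q[1],q[2],q[3],q[0]]).as_matrix()
    c=ctrl.calibration("wrist");M=np.array(c["mount"])
    u=(np.array(uv)-[c["cx"],c["cy"]])/c["fx"];th=np.hypot(*u)
    d=R@M[:3,:3]@np.array([*(u/th*np.sin(th)),np.cos(th)]);o=R@M[:3,3]+s["eef_pos"]
    P=o+d*(z-o[2])/d[2];v=P[:2]-[556.6,-24]
    return P.round(1),"r",np.hypot(*v).round(1),"deg from arrow",(np.degrees(np.arctan2(v[1],v[0]))+23.2).round(1)
E
python3 - <<'E'
from h import *
for uv in [(414,286),(355,193),(457,188),(505,272),(308,275),(300,288),(334,288)]: print(uv,*unproj(uv,84))
for uv in [(300,283),(334,283),(316,283)]: print(uv,*unproj(uv,73))
E
```

```text
(414, 286) [555.5 -22.3  84. ] r 2.0 deg from arrow 145.0
(355, 193) [507.8  -0.9  84. ] r 54.0 deg from arrow 177.9
(457, 188) [545.5  26.2  84. ] r 51.4 deg from arrow 125.7
(505, 272) [593.1   8.   84. ] r 48.5 deg from arrow 64.4
(308, 275) [510.3 -43.4  84. ] r 50.2 deg from arrow -134.1
(300, 288) [510.5 -50.8  84. ] r 53.3 deg from arrow -126.7
(334, 288) [523.7 -42.6  84. ] r 37.7 deg from arrow -127.3
(300, 283) [511.1 -52.7  73. ] r 53.8 deg from arrow -124.5
(334, 283) [525.2 -44.   73. ] r 37.2 deg from arrow -124.3
(316, 283) [517.8 -48.6  73. ] r 46.0 deg from arrow -124.5
```

```bash
cat >> h.py <<'E'
def lobes():
    for cam in ("side","top"):
        p,d=ctrl.capture(cam);W=cloud(cam,d);v=W[...,:2]-[556.6,-24.6];r=np.hypot(v[...,0],v[...,1]);a=np.degrees(np.arctan2(v[...,1],v[...,0]))+23.2
        a=(a+180)%360-180
        for z0,z1 in((78,87.5),(87.5,94),(94,130)):
            m=(d>0)&(r>41)&(r<53)&(W[...,2]>z0)&(W[...,2]<z1);h,_=np.histogram(a[m],72,(-180,180))
            print(cam,z0,{int(-180+5*i):int(n) for i,n in enumerate(h) if n})
        if cam=="side":
            m=(d>0)&(r<54)&(p.min(-1)>140)&(W[...,2]>80)&(W[...,2]<96)
            if m.any(): print("bright bar",m.sum(),np.median(W[m],0).round(1),"ang",np.median(a[m]).round(1),"r",np.percentile(r[m],[5,95]).round(0))
E
python3 - <<'E'
from h import *
lobes()
for q in("rib_end","wheel_top"):
    ctrl.capture("side")
    for r in ctrl.place_of("side",q)[:2]: print(q,r["uv"],round(r["conf"],2),ray("side",r["uv"],86))
E
```

```text
side 78 {-180: 4, -175: 7, -170: 1, -125: 3, -120: 7, -115: 4, -70: 1, -65: 9, -60: 3, -55: 2, -10: 8, -5: 2, 0: 4, 50: 2, 55: 3, 60: 1, 175: 1}
side 87.5 {-125: 3, -120: 3, -115: 1}
side 94 {-135: 2, -125: 2, -120: 2, -115: 14, -110: 14}
bright bar 34 [539.3 -38.5  87.5] ang -115.6 r [ 3. 49.]
top 78 {-10: 1, -5: 5, 0: 6, 5: 1}
top 87.5 {-5: 3, 0: 1}
top 94 {}
rib_end [303.5, 239.3] 0.95 [516.8 -48.1  86. ]
wheel_top [313.3, 230.8] 0.67 [558.7 -24.   86. ]
wheel_top [359.6, 317.6] 0.44 [ 469.  -356.2   86. ]
```

Run:
```python
from h import *
p,d=snap("side","s2")
a=p[:,:,::-1][200:265,265:350];b=cv2.resize(a,None,fx=8,fy=8,interpolation=cv2.INTER_CUBIC);b=cv2.convertScaleAbs(b,alpha=1.8,beta=20)
c=ctrl.calibration("side");V=np.array(c["view"])
def pj(P):
    x=V[:3,:3]@np.array(P)+V[:3,3];return int((c["fx"]*x[0]/x[2]+c["cx"]-265)*8),int((c["fy"]*x[1]/x[2]+c["cy"]-200)*8)
cv2.circle(b,pj(ctrl.sense()["eef_pos"]),5,(0,0,255),-1)
cv2.imwrite("pics/s2c.png",b)
```

```text
(no output)
```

View pics/s2c.png

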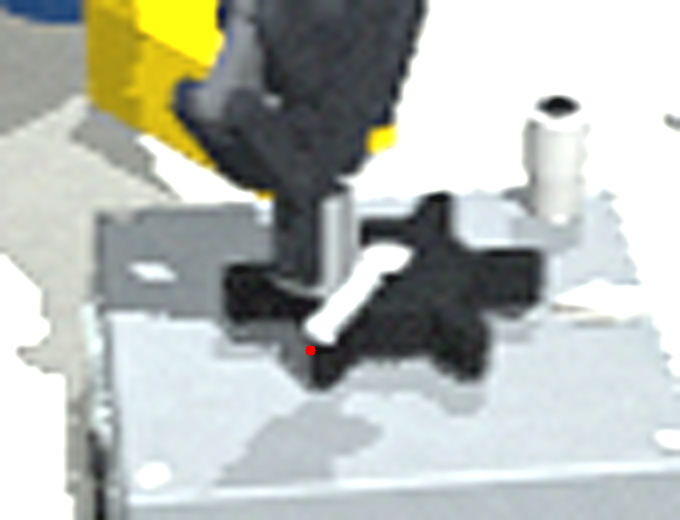

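The tip in the picture (crop ≈ (300,290)) sits above and behind where the reported TCP projects (310,350). I'll check how the projection matches known points.

Run:
```python
from h import *
c=ctrl.calibration("side");V=np.array(c["view"])
def pj(P):
    x=V[:3,:3]@np.array(P)+V[:3,3];return round((c["fx"]*x[0]/x[2]+c["cx"]-265)*8),round((c["fy"]*x[1]/x[2]+c["cy"]-200)*8)
for n,r,a,z in[("hub",0,0,84),("bar lobe tip",52,-120,84),("rib_end",50,-120,89),("lobe180",52,180,84),("lobe-60",52,-60,84),("lobe0",52,0,84),("lobe60",52,60,84)]:
    t=np.radians(a-23.2);print(n,pj([556.6+r*np.cos(t),-24.6+r*np.sin(t),z]))
for z in(70,80,90,100,110): print(z,ray("side",(302.5,236.3),z))
s=ctrl.sense();print(s["time_s"],s["eef_pos"],s["joints"],s["dq"])
W=cloud("side",ctrl.capture("side")[1]);print(W[232:240,300],W[228:236,306])
```

```text
hub (382, 254)
bar lobe tip (315, 333)
rib_end (318, 316)
lobe180 (219, 264)
lobe-60 (482, 322)
lobe0 (543, 245)
lobe60 (444, 181)
70 [534.4 -10.6  70. ]
80 [526.4 -25.3  80. ]
90 [518.4 -40.1  90. ]
100 [510.4 -54.8 100. ]
110 [502.4 -69.6 110. ]
7.1333 [517.35745417 -48.05685741  72.73532472] [-3.18369035e-01  4.45668822e-01  1.68040479e+00  1.31936337e-06
  1.01555018e+00 -8.75017151e-01] [-0.00059784  0.00079717  0.00057575 -0.00069002 -0.00099683 -0.00300688]
[[505.86206349 -50.82578235 111.46069531]
 [503.61699973 -54.93540726 111.39312827]
 [505.93974347 -50.49396422 105.63311008]
 [506.79627169 -48.79659927 101.67817422]
 [524.56266566 -15.43316246  76.3328985 ]
 [525.57708166 -13.43524019  72.0278828 ]
 [524.44180495 -15.46303643  70.44584841]
 [523.97656276 -16.23589786  68.01003144]] [[516.03297475 -62.69474059 125.60281646]
 [516.05346126 -62.60840992 122.78467947]
 [516.6860126  -61.41794835 119.22949193]
 [517.80656789 -59.34693786 115.07437357]
 [516.18838197 -62.2160499  114.19382149]
 [516.98539051 -60.72826349 110.40363744]
 [517.33501358 -60.04731428 107.13967675]
 [518.08034736 -58.65218069 103.37972039]]
```

Side depth, checked against the wheel at z 84, puts the real finger bottom at z ≈ 101, while the state says 73. The visible tips end about 28 mm short of the nominal TCP, so both sweeps passed over the wheel. I'll cross-check with wrist depth before going lower.

Run:
```python
from h import *
s=ctrl.sense();p,d=ctrl.capture("wrist");c=ctrl.calibration("wrist");M=np.array(c["mount"])
for uv in[(308,287),(325,287),(308,300),(325,300),(316,330),(290,310),(414,288),(250,250)]:
    u=(np.array(uv)-[c["cx"],c["cy"]])/c["fx"];th=np.hypot(*u);k=np.array([*(u/th*np.tan(th)),1])*d[uv[1],uv[0]]
    print(uv,d[uv[1],uv[0]],"tool",(M[:3,:3]@k+M[:3,3]).round(1))
print(s["grip_width"])
W=cloud("side",ctrl.capture("side")[1]);v=W[...,:2]-s["eef_pos"][:2]
m=(np.hypot(v[...,0],v[...,1])<24)&(W[...,2]>94)&(W[...,2]<125);q=W[m]
for z in range(94,125,4):
    k=q[(q[:,2]>=z)&(q[:,2]<z+4)]
    if len(k):print(z,len(k),k.min(0).round(0),k.max(0).round(0))
```

```text
(308, 287) 143.68051 tool [ 11.9  -3.1 -34.9]
(325, 287) 143.76445 tool [ 11.9   3.5 -34.8]
(308, 300) 132.22229 tool [ 11.8  -2.9 -46.8]
(325, 300) 131.71843 tool [ 12.1   3.2 -47.3]
(316, 330) 115.62758 tool [  9.5   0.  -64.7]
(290, 310) 133.02295 tool [  7.9  -9.4 -47.1]
(414, 288) 166.57187 tool [  2.1  45.3 -13.8]
(250, 250) 190.1967 tool [ 12.1 -34.1  13.3]
-0.0020187104586208058
94 1 [512. -49.  98.] [512. -49.  98.]
98 8 [509. -60.  98.] [524. -44. 101.]
102 5 [509. -62. 102.] [526. -54. 106.]
106 14 [505. -64. 106.] [528. -52. 110.]
110 15 [504. -64. 110.] [528. -53. 114.]
114 15 [505. -64. 114.] [527. -53. 118.]
118 17 [504. -64. 118.] [528. -50. 122.]
122 6 [503. -62. 122.] [518. -52. 124.]
```

Wrist depth agrees: the real tips end about 30 mm short of the nominal TCP, and the shut tips are 22 mm by about 14 mm. I'll go back to the gap centre and descend a further 30 mm, watching the force.

Call:
send_rows:
  targets:
    - {"offset": [-0.3,0.9,0],"spin": -0.12}
    - {"offset": [-0.65,1.87,0],"spin": -0.24}
    - {"offset": [-0.65,1.87,0],"spin": -0.36}
    - {"offset": [-0.65,1.87,0],"spin": -0.44}
    - {"offset": [-0.65,1.87,0],"spin": -0.44}
    - {"offset": [-0.65,1.87,-1.0],"spin": -0.44}
    - {"offset": [-0.65,1.87,-1.8],"spin": -0.44}
    - {"offset": [-0.65,1.87,-1.8],"spin": -0.44}

```text
time_s: 7.95
eef_pos: [509.7, -29.2, 52.6]
ee_rot: [-0.002, 0.664, 0.748, -0.001]
force: [-0.9, 0.1, -0.1]
grip_width: -0.001
grip_force: 0.0
```

Call:
send_rows:
  targets:
    - {"offset": [0,0,-0.5],"spin": 0}
    - {"offset": [0,0,-1.0],"spin": 0}
    - {"offset": [0,0,-1.0],"spin": 0}
    - {"offset": [0,0,-1.0],"spin": 0}

```text
time_s: 8.28
eef_pos: [510.8, -29.4, 44.4]
ee_rot: [-0.0, 0.664, 0.747, -0.0]
force: [-0.1, 0.8, -0.2]
grip_width: -0.004
grip_force: 0.0
```

Run:
```python
from h import *
s=ctrl.sense();q=s["ee_rot"];print(s["eef_pos"],s["force"],"alpha",np.degrees(2*np.arctan2(q[2],q[1]))-90)
```

```text
[510.80425127 -29.44274896  44.4485829 ] [-0.08154509  0.75260439 -0.23690713] alpha 6.718410020207827
```

Call:
send_rows:
  targets:
    - {"offset": [0.06,-0.4,0],"spin": 0.087}
    - {"offset": [0.16,-0.78,0],"spin": 0.175}
    - {"offset": [0.3,-1.16,0],"spin": 0.262}
    - {"offset": [0.46,-1.53,0],"spin": 0.349}

```text
time_s: 8.62
eef_pos: [515.1, -44.1, 44.7]
ee_rot: [-0.001, 0.523, 0.852, 0.0]
force: [-1.2, 4.5, 1.1]
grip_width: 0.003
grip_force: 2.1
```

Run:
```python
from h import *
bar("w5");lobes()
```

```text
8.6167 [515.1 -44.1  44.7] [-1.2  4.5  1.1]
side 78 {-175: 1, -170: 4, -165: 5, -160: 3, -125: 2, -120: 4, -115: 6, -110: 3, -105: 6, -100: 3, -55: 6, -50: 5, -45: 4, 0: 2, 5: 4, 10: 4, 15: 2, 65: 2, 70: 3, 75: 2}
side 87.5 {-120: 5, -115: 2, -110: 2, -105: 3}
side 94 {-145: 2, -140: 3, -125: 2, -120: 12, -115: 21}
bright bar 33 [544.4 -38.9  86.7] ang -104.9 r [ 3. 51.]
top 78 {-50: 3, -45: 4, 5: 5, 10: 7, 15: 6, 70: 1, 75: 1}
top 87.5 {-50: 1, -45: 1}
top 94 {}
```

The wheel is being pushed: 4.5 N, turned about 12°. I'll continue the arc from 20° to 60°.

Call:
send_rows:
  targets:
    - {"offset": [0.2,-0.35,0],"spin": 0.087}
    - {"offset": [0.42,-0.68,0],"spin": 0.175}
    - {"offset": [0.68,-0.99,0],"spin": 0.262}
    - {"offset": [0.96,-1.28,0],"spin": 0.349}
    - {"offset": [1.26,-1.54,0],"spin": 0.436}
    - {"offset": [1.59,-1.77,0],"spin": 0.524}
    - {"offset": [1.93,-1.98,0],"spin": 0.611}
    - {"offset": [2.3,-2.15,0],"spin": 0.698}

```text
time_s: 9.48
eef_pos: [538.9, -66.6, 44.9]
ee_rot: [0.0, 0.201, 0.98, -0.0]
force: [0.5, -0.3, 1.2]
grip_width: -0.002
grip_force: 0.0
```

Run:
```python
from h import *
bar("w6");lobes();print(ctrl.sense()["joints"])
a0=np.radians(246.8)
for k in range(5,66,5):
    a=a0+np.radians(k);print(k,np.round(4.6*np.array([np.cos(a)-np.cos(a0),np.sin(a)-np.sin(a0)]),2))
```

```text
9.4833 [538.9 -66.6  44.9] [ 0.5 -0.3  1.2]
side 78 {-180: 5, -175: 6, -125: 6, -120: 5, -115: 4, -90: 1, -70: 6, -65: 10, -60: 3, -15: 1, -10: 6, -5: 3, 0: 3, 110: 1, 115: 1, 120: 3, 125: 2, 175: 2}
side 87.5 {-105: 1, -70: 1, -65: 1, -60: 2}
side 94 {-110: 1, -105: 6, -100: 2, -80: 1}
bright bar 12 [561.4 -69.3  87.4] ang -60.7 r [37. 52.]
top 78 {-180: 4, -175: 1, 55: 2, 60: 2, 110: 3, 115: 3, 120: 7, 125: 1, 175: 2}
top 87.5 {-180: 1, 60: 1, 115: 1}
top 94 {}
[-3.38405752e-01  5.28576250e-01  1.63258517e+00 -2.85860843e-04
  9.80154025e-01 -1.49833559e+00]
5 [ 0.38 -0.14]
10 [ 0.76 -0.25]
15 [ 1.16 -0.32]
20 [ 1.56 -0.36]
25 [ 1.96 -0.37]
30 [ 2.36 -0.34]
35 [ 2.75 -0.27]
40 [ 3.14 -0.18]
45 [ 3.52 -0.04]
50 [3.89 0.12]
55 [4.24 0.32]
60 [4.57 0.54]
65 [4.88 0.8 ]
```

The first click is done, with the bar at -61°. Now the second.

Call:
send_rows:
  targets:
    - {"offset": [0.38,-0.14,0],"spin": 0.087}
    - {"offset": [0.76,-0.25,0],"spin": 0.175}
    - {"offset": [1.16,-0.32,0],"spin": 0.262}
    - {"offset": [1.56,-0.36,0],"spin": 0.349}
    - {"offset": [1.96,-0.37,0],"spin": 0.436}
    - {"offset": [2.36,-0.34,0],"spin": 0.524}
    - {"offset": [2.75,-0.27,0],"spin": 0.611}
    - {"offset": [3.14,-0.18,0],"spin": 0.698}

```text
time_s: 10.35
eef_pos: [569.6, -68.0, 44.7]
ee_rot: [-0.0, -0.146, 0.989, -0.0]
force: [-1.0, -0.8, 0.5]
grip_width: -0.001
grip_force: 0.2
```

Call:
send_rows:
  targets:
    - {"offset": [0.38,0.14,0],"spin": 0.087}
    - {"offset": [0.75,0.3,0],"spin": 0.175}
    - {"offset": [1.1,0.5,0],"spin": 0.262}
    - {"offset": [1.43,0.72,0],"spin": 0.349}
    - {"offset": [1.43,0.72,0],"spin": 0.349}
    - {"offset": [1.43,0.72,0],"spin": 0.349}

```text
time_s: 10.85
eef_pos: [584.0, -60.7, 44.7]
ee_rot: [-0.0, -0.313, 0.95, -0.0]
force: [1.3, -0.4, 0.5]
grip_width: 0.0
grip_force: 0.0
```

Run:
```python
from h import *
bar("w7");lobes();print(ctrl.sense()["joints"])
```

```text
10.85 [584.  -60.7  44.7] [ 1.3 -0.4  0.5]
side 78 {-180: 3, -175: 8, -125: 4, -120: 6, -115: 5, -70: 6, -65: 5, -60: 5, -55: 1, -50: 3, -45: 13, -40: 1, 50: 1, 55: 1, 110: 1, 115: 3, 120: 2, 125: 4, 175: 2}
side 87.5 {-50: 2, -45: 4}
side 94 {-55: 2, -50: 16, -45: 26, -40: 6, -35: 2, -30: 1, -25: 3, -20: 1}
bright bar 16 [558.  -28.1  84.9] ang -9.0 r [ 3. 16.]
top 78 {}
top 87.5 {}
top 94 {}
[-3.03373228e-01  6.11418555e-01  1.48773207e+00 -6.97114435e-05
  1.04251379e+00 -2.51202917e+00]
```

All lobes are at rest angles. I'll lift clear, verify from above, then go over to the button.

Call:
send_rows:
  targets:
    - {"offset": [0,0,2.0],"spin": 0}
    - {"offset": [0,0,5.0],"spin": 0}
    - {"offset": [0,0,9.0],"spin": -0.1}
    - {"offset": [-1.0,-4.0,10.0],"spin": -0.2}
    - {"offset": [-2.0,-8.0,10.0],"spin": -0.32}
    - {"offset": [-3.0,-12.0,10.0],"spin": -0.44}
    - {"offset": [-4.0,-16.0,10.0],"spin": -0.56}
    - {"offset": [-4.8,-20.0,10.0],"spin": -0.68}

```text
time_s: 11.72
eef_pos: [535.1, -262.7, 144.9]
ee_rot: [0.0, 0.024, 1.0, -0.0]
force: [1.0, 0.1, -0.6]
grip_width: 0.002
grip_force: 0.0
```

Call:
send_rows:
  targets:
    - {"offset": [-0.8,-3.65,0],"spin": -0.12}
    - {"offset": [-0.8,-3.65,0],"spin": -0.24}
    - {"offset": [-0.8,-3.65,-2.0],"spin": -0.3}
    - {"offset": [-0.8,-3.65,-4.0],"spin": -0.3}
    - {"offset": [-0.8,-3.65,-5.0],"spin": -0.3}
    - {"offset": [-0.8,-3.65,-5.0],"spin": -0.3}

```text
time_s: 12.22
eef_pos: [527.2, -296.6, 92.5]
ee_rot: [-0.002, 0.169, 0.986, 0.001]
force: [-0.4, 0.4, -0.5]
grip_width: 0.001
grip_force: 0.0
```

Run:
```python
from h import *
lobes()
for cam in("side","top"):
    snap(cam,cam+"9")
    for q in("rib_end","arrow_spot"):
        for r in ctrl.place_of(cam,q)[:1]: print(cam,q,np.round(r["uv"],1),round(r["conf"],2),ray(cam,r["uv"],86))
s=ctrl.sense();print(s["time_s"],s["eef_pos"],s["force"],s["joints"])
a=cv2.imread("pics/top9.png")[185:290,240:430];b=cv2.imread("pics/side9.png")[200:340,265:400]
f=lambda i:cv2.resize(i,(790,int(790*i.shape[0]/i.shape[1])),interpolation=cv2.INTER_CUBIC)
b=cv2.resize(b,(395,410),interpolation=cv2.INTER_CUBIC);a=cv2.resize(a,(400,410),interpolation=cv2.INTER_CUBIC)
cv2.imwrite("pics/f.png",np.hstack([a,b]))
```

```text
side 78 {-180: 5, -175: 4, -125: 4, -120: 5, -115: 5, -70: 3, -65: 11, -60: 3, -55: 2, -10: 6, -5: 12, 0: 1, 50: 2, 55: 3, 60: 1, 115: 3, 120: 2, 125: 2, 170: 1, 175: 2}
side 87.5 {-10: 1, -5: 1, 0: 4}
side 94 {}
top 78 {-180: 7, -175: 1, -130: 1, -125: 5, -120: 6, -115: 2, -70: 2, -65: 5, -60: 8, -10: 1, 0: 2, 5: 1, 50: 2, 55: 5, 60: 7, 65: 1, 110: 2, 115: 4, 120: 8, 170: 1, 175: 6}
top 87.5 {-125: 1, -120: 1, -65: 1, -60: 1, -10: 1, -5: 7, 0: 4, 55: 2, 115: 1, 120: 1, 175: 1}
top 94 {-5: 1, 0: 1}
side rib_end [331.  226.5] 0.9 [609.7 -27.8  86. ]
side arrow_spot [331.3 230.3] 0.61 [599.9 -44.9  86. ]
top rib_end [300.  215.8] 0.74 [606.7 -32.4  86. ]
top arrow_spot [396. 248.] 0.7 [ 529.  -265.1   86. ]
12.6167 [ 528.46957232 -297.49326771   95.40158389] [ 0.08251304  0.10902591 -0.73175497] [-7.05680126e-01  5.87289353e-01  1.37964666e+00 -1.27487888e-05
  1.17348652e+00 -1.93674665e+00]
```

View pics/f.png

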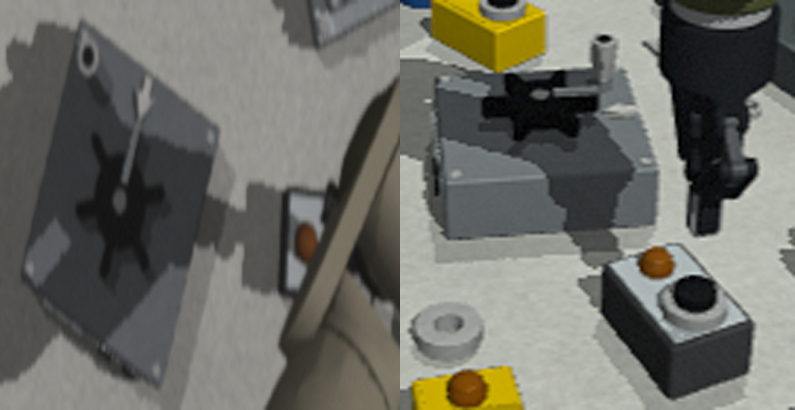

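The bar points at the arrow and the socket has not moved. The tip is above the dark station's button. I'll press it, watching the force.

Call:
send_rows:
  targets:
    - {"offset": [0,0,-2.0],"spin": 0}
    - {"offset": [0,0,-4.0],"spin": 0}
    - {"offset": [0,0,-4.8],"spin": 0}
    - {"offset": [0,0,-4.8],"spin": 0}
    - {"offset": [0,0,-4.8],"spin": 0}

```text
time_s: 13.03
eef_pos: [528.4, -297.5, 47.3]
ee_rot: [0.0, 0.169, 0.986, -0.0]
force: [-0.1, 0.6, 0.3]
grip_width: 0.001
grip_force: 0.0
```

Call:
send_rows:
  targets:
    - {"offset": [0,0,-0.2],"spin": 0}
    - {"offset": [0,0,-0.4],"spin": 0}
    - {"offset": [0,0,-0.6],"spin": 0}
    - {"offset": [0,0,-0.8],"spin": 0}
    - {"offset": [0,0,-0.8],"spin": 0}

```text
time_s: 13.45
eef_pos: [528.9, -297.9, 39.5]
ee_rot: [0.001, 0.169, 0.986, -0.001]
force: [2.1, -1.4, 4.9]
grip_width: -0.0
grip_force: 2.4
```

Call:
send_rows:
  targets:
    - {"offset": [0,0,-0.15],"spin": 0}
    - {"offset": [0,0,-0.3],"spin": 0}
    - {"offset": [0,0,-0.3],"spin": 0}
    - {"offset": [0,0,-0.3],"spin": 0}

```text
time_s: 13.78
eef_pos: [529.0, -298.0, 39.1]
ee_rot: [0.001, 0.169, 0.986, -0.001]
force: [-6.4, 3.8, 25.4]
grip_width: 0.004
grip_force: 12.6
```

The button has bottomed out (stiff, 25 N). I'll release it and lift clear.

Call:
send_rows:
  targets:
    - {"offset": [0,0,0.5],"spin": 0}
    - {"offset": [0,0,1.2],"spin": 0}
    - {"offset": [0,0,3.0],"spin": 0}
    - {"offset": [0,0,6.0],"spin": 0}
    - {"offset": [0,0,9.0],"spin": 0}
    - {"offset": [0,0,10.0],"spin": 0}
    - {"offset": [0,0,10.0],"spin": 0}
    - {"offset": [0,0,10.0],"spin": 0}

```text
time_s: 14.45
eef_pos: [527.8, -297.1, 134.9]
ee_rot: [-0.001, 0.169, 0.986, 0.0]
force: [-0.0, -0.3, -1.0]
grip_width: -0.003
grip_force: 0.0
```

Run:
```python
from h import *
lobes();W=cloud("side",ctrl.capture("side")[1])
m=(np.hypot(W[...,0]-528,W[...,1]+297.4)<12)&(W[...,2]>50)&(W[...,2]<90);print("button z",np.median(W[m][:,2]),m.sum())
for r in ctrl.place_of("side","rib_end")[:1]: print(ray("side",r["uv"],86))
s=ctrl.sense();print(s["time_s"],s["eef_pos"],s["force"])
```

```text
side 78 {-180: 3, -175: 9, -170: 1, -130: 1, -125: 4, -120: 5, -115: 5, -70: 3, -65: 6, -60: 6, -55: 1, -10: 9, -5: 6, 0: 5, 5: 1, 50: 2, 55: 4, 60: 3, 110: 1, 115: 2, 120: 4, 125: 1, 175: 3}
side 87.5 {-10: 2}
side 94 {}
bright bar 1 [604.9 -40.2  86.1] ang 5.3 r [51. 51.]
top 78 {-180: 7, -175: 2, -125: 7, -120: 4, -115: 2, -70: 2, -65: 6, -60: 7, -55: 1, -10: 1, -5: 3, 0: 1, 50: 1, 55: 6, 60: 6, 65: 1, 110: 2, 115: 4, 120: 8, 125: 1, 170: 1, 175: 6}
top 87.5 {-120: 3, -60: 1, -5: 5, 0: 6, 5: 1, 55: 1, 60: 1, 175: 1}
top 94 {}
button z 71.10139966225091 64
[609.8 -30.9  86. ]
14.65 [ 527.65696287 -296.93202555  134.03077336] [-0.08198834  0.5370185   0.68168635]
```

The button is back up at z ≈ 71, the wheel is at rest with the bar at the arrow, and the robot is touching nothing.

```bash
python3 -c "
from rig import ctrl
print(ctrl.finish_job())"
```

```text
the job is handed in; nothing more can be done
None
```

I turned the timer wheel two clicks so its bar rests at the arrow, then pressed the start button fully down and let it come back up. No bystander was touched as far as I could see, and the job is handed in at about 15 s; no verdict came back.

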